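# Set the code on the clinic's medicine box

### The arm

A 6-joint arm with a two-finger parallel gripper is mounted at the origin on the work surface. World frame = base frame: x ahead of the robot, y to its left, z up, the work surface at z = 0. Lengths are in mm, angles in rad, forces in N, time in s.
With the tool pointing down it reaches from about 400 to 925 mm from the base axis. Payload 12.5 kg.
Tool frame: the origin (TCP) lies at the very end of the fingers, on their centre line; the grasp point (between the pads) lies 19 mm behind it; z points along the fingers, y is the line along which they close (so a half turn about z gives the same grasp; the last joint's range is limited). The gripper opens to 95 mm and grips with 3 to 60 N. Pads are 20 mm wide; open, the fingers measure 119 mm over their backs; the gripper's body (75 mm by 180 mm) begins 59 mm behind the grasp point.
Start: joints at [-0.106, 0.491, 1.559, -0, 1.092, -0.106], TCP at [625.02, 0.021, 183.161] pointing down, gripper open.
Joint ranges: [-3.1, 3.1], [-0.84, 2.19], [0.05, 2.79], [-1.13, 4.28], [0.06, 2.93], [-2.69, 2.69]. Speed limits (rad/s): [2.22, 2.22, 2.79, 3.14, 3.14, 3.14].

### API

Orientations are given as [roll, pitch, yaw] about the fixed x, y, z axes, in that order (R = Rz(yaw) Ry(pitch) Rx(roll)).
In Python, from cell import * gives the robot as it stands.
- The arm moves only by the tool jog_arm, never from a script. Its argument "targets" is a list of rows, each an object with "turn": the turn, a rotation vector about the world's x, y, z in degrees, a list of three; "slide": the shift along the world's x, y, z in mm, a list of three; "claw": the opening in per cent of the stroke, from 0 (shut) to 100 (fully open). In form: [{"turn": [wx, wy, wz], "slide": [x, y, z], "claw": claw}, ...]. A call has 1 to 5 rows; each row shifts and turns the commanded pose from where the row before left it; what a row does not reach is not made up. A row lasts 1/8 s, in which the tool goes at most 62.5 mm and 10.7 degrees, less where a joint would pass 70% of its speed; a pose out of reach is approached as far as the arm can. A call with a gripper value outside its range is refused whole. The fingers move at their own pace and stop on an object; the grip force is fixed at half the most. Time passes only in rows, so rows that do not move let the fingers close. It gives the time, the measured TCP pose, the force, the opening and the grip force at its end, in the units of the state.
- state(): the state, without advancing time (a new reading comes with each control period).
- read_camera(name): name is "scene" or "side" or "wrist"; returns a dict with "frame" (420x560x3 uint8, blue, green, red), "mtx" (3x3 intrinsics, pixels), "k1" (the pictures are not rectified: a ray, as slopes to the right and down, at radius r is drawn at 1 + k1 r^2 times it, then the intrinsics apply), "R" (3x3) and "t" (3): a world point X has camera coordinates R X + t. Camera axes: x right, y down, z forward; pixel columns grow to the right and rows downward; lengths in mm; the calibration is good to about 2 mm. A picture is of the moment at which its call begins. There is no depth.
- job_done(): hands the job in; it is judged then, once.
Trained networks look in the newest picture that a camera, given by its name, has taken for a name from the list of things; names that differ only in an ending like _2 or _b are one class to them, and where a whole thing is asked for, a point or a joint stands for the part that bears it (a point fixed in the world has none). Each returns a list of dicts, best first, with "conf" (0 to 1); they miss things now and then, are a little off and sometimes report something else, mostly with a low value. They report only what shows in the picture. A call takes as long as a camera call.
- look_for(query, camera): "xy" ([column, row] in pixels, amid what is visible of it).
The state is a dict: "t": time; "joints": joint angles; "qvel": joint speeds; "tau": joint torques, N m; "eef_pos": TCP position; "tcp_rot": TCP orientation; "ft_force": force on the tool from outside, world axes, zero at the start; "moment": the same for the moment, N m; "opening": opening from 0.0 (shut) to 1.0 (fully open); "grip_force": force on a finger pad.
Only numpy, scipy, OpenCV 4.12 (cv2) and the standard library are available. Lean on these libraries where they do the work, as an engineer would, in place of code of your own. Each camera call takes 0.05 s, during which the arm holds its last target. There are 200 camera calls.

### The job

Set the code on the lock of the medicine box on the laboratory counter, the box with two pointer dials on its lid. Turn the left dial (seen from the robot) first, until its pointer stands at the second short mark clockwise from that dial's long mark (a quarter turn from it), then turn the right dial until its pointer stands at the fifth short mark clockwise from its long mark, leaving the left one where it is set. Do not turn the similar knob on the magnetic stirrer that stands on the same counter.

Things in the scene. Friction and masses are not known exactly. Their poses are not given: they have to be found in the camera images.
- lockbox_top (a point): Medicine box, white steel, grey lid, 180 deep (x) x 250 wide (y) x 120 mm high, fixed, yaw up to 0.3 rad. Point: centre of the flat lid top, midway between the dials; x to the box's back (away from the robot), y left, z up. Upright dial axes: 60 mm to +y (left), 60 mm to -y (right). Round each dial 8 marks, 45 deg apart: one long at +x, seven short. Nothing else rises above the lid.
- dial_left (a joint): Left dial's angle, rad: 0 = pointer at the long mark (box +x), grows clockwise seen from above, pi/4 per mark; second short mark = 1.571. Stops at 0 and 5.6, friction 0.05 N m, stays where left. Starts 0.2 to 0.8. Black skirt 50 mm across, on it an upright bar grip 14 mm wide, 49 mm long, 9 to 41 mm above the lid. Pointer: its pointed end, white line on top; other end square.
- dial_right (a joint): Right dial's angle, rad; dial, zero, sense and stops like the left one's: 0 = pointer at its long mark (box +x), grows clockwise seen from above, pi/4 per mark; fifth short mark = 3.927. Starts 4.65 to 5.25. Grip either dial's bar across its 14 mm, on the axis, about 30 mm above the lid.
- stirrer_pointer (a point): Pointer tip, on top, of the one knob of the magnetic stirrer (low white plastic device 210 deep, 160 wide, 79 mm high, round steel plate 136 mm across), on the other side of the counter from the medicine box. The knob looks like the dials, 40 mm high; the tip is 24 mm from its axis. Not to be turned.

How it is judged:
By the outcome, as a careful person would: the job done as asked, in the order asked, and still so for the second after the job is handed in, with the robot touching nothing.
It also fails if it takes over 40 s, if anything falls off the work surface, if the arm or the gripper's body presses on something with over 40 N, if the wrist force passes 120 N, or if a joint passes its speed limit or range.

## Working session

There is one attempt and no reset: what is moved stays moved. The work goes in short steps, Python scripts to look and compute and a tool call to move; the robot and the scene stay as the last step left them, time stands still between calls to the robot, and variables do not carry over. Pictures are saved under pics/ and viewed, at most 10 in all, crops included, and the job is handed in when it is done.

Besides the shell and the picture viewer there is one more tool, called after "Request:" in YAML: its name, and indented under it one key for each argument. jog_arm: Moves the arm, as the interface text tells. Its arguments: {"type":"object","properties":{"targets":{"type":"array","items":{"type":"object","properties":{"turn":{"type":"array","items":{"type":"number"}},"slide":{"type":"array","items":{"type":"number"}},"claw":{"type":"number"}}}}},"required":["targets"]}

```bash
mkdir -p pics
cat > h.py <<'E'
from cell import *
import numpy as np, cv2
def ray(c,p):
    K=c["mtx"];k=c["k1"]
    K=np.array(K);d=np.array([(p[0]-K[0,2])/K[0,0],(p[1]-K[1,2])/K[1,1]]);u=d.copy()
    for _ in range(20): u=d/(1+k*(u@u))
    R=np.array(c["R"]);t=np.array(c["t"]).ravel()
    v=R.T@np.array([u[0],u[1],1]);return -R.T@t, v/np.linalg.norm(v)
def proj(c,X):
    x=np.array(c["R"])@np.array(X,float)+np.array(c["t"]).ravel();u=x[:2]/x[2]
    u=u*(1+c["k1"]*(u@u));K=np.array(c["mtx"]);return np.array([K[0,0]*u[0]+K[0,2],K[1,1]*u[1]+K[1,2]])
def plane(c,p,z):
    o,v=ray(c,p);return o+v*(z-o[2])/v[2]
def tri(obs):
    A=np.zeros((3,3));b=np.zeros(3)
    for c,p in obs:
        o,v=ray(c,p);P=np.eye(3)-np.outer(v,v);A+=P;b+=P@o
    X=np.linalg.solve(A,b);return X,[np.round(proj(c,X)-p,1) for c,p in obs]
E
python3 - <<'E'
from h import *
ims=[]
for n in ["scene","side","wrist"]:
    c=read_camera(n); 
    cv2.imwrite(f"pics/{n}0.png",c["frame"])
    print(n,"pos",-np.array(c["R"]).T@np.array(c["t"]).ravel())
    for q in ["lockbox_top","dial_left","dial_right","stirrer_pointer"]:
        print(q,[(np.round(d["xy"]),round(d["conf"],2)) for d in look_for(q,n)[:3]])
print(state())
E
```

```text
scene pos [1148.57492213 -221.58840762 1089.4331632 ]
lockbox_top [(array([379., 207.]), 0.59)]
dial_left [(array([405., 192.]), 0.95)]
dial_right [(array([355., 192.]), 0.87)]
stirrer_pointer [(array([166., 221.]), 0.82)]
side pos [ 207.78488206 -682.49052319  730.37343057]
lockbox_top []
dial_left [(array([238., 158.]), 0.58)]
dial_right [(array([248., 182.]), 0.51)]
stirrer_pointer [(array([294., 320.]), 0.89)]
wrist pos [624.74195277  70.9004231  384.93928552]
lockbox_top [(array([173.,  49.]), 0.77)]
dial_left []
dial_right []
stirrer_pointer []
{'t': 0.75, 'joints': array([-1.05600630e-01,  4.90909040e-01,  1.55888504e+00,  1.27435352e-05,
        1.09170753e+00, -1.05600424e-01]), 'qvel': array([ 0.00022638, -0.00041544, -0.00045611, -0.00041604, -0.00132464,
       -0.00025588]), 'tau': array([-2.06727396e-03, -6.12395453e+01, -2.58419234e+01,  6.90628937e-02,
        4.44687938e-02, -1.39024775e-05]), 'eef_pos': array([6.25026201e+02, 2.30023124e-02, 1.83160483e+02]), 'tcp_rot': array([ 3.14150092e+00, -1.64968102e-06,  1.57079025e+00]), 'ft_force': array([ 0.78885038, -0.25147911, -0.5124741 ]), 'moment': array([-0.01793846, -0.02366604,  0.03177368]), 'grip_force': 0.0, 'opening': 0.9967429548439907}
```

View pics/scene0.png

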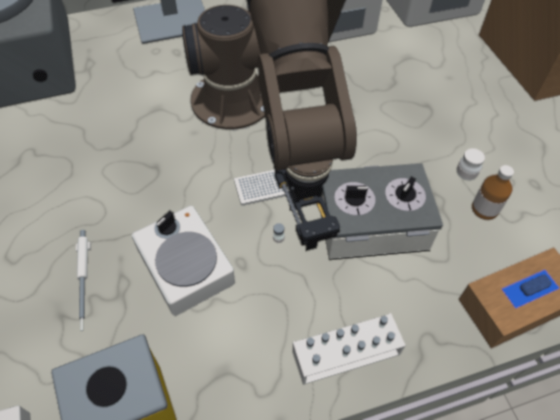

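View pics/side0.png

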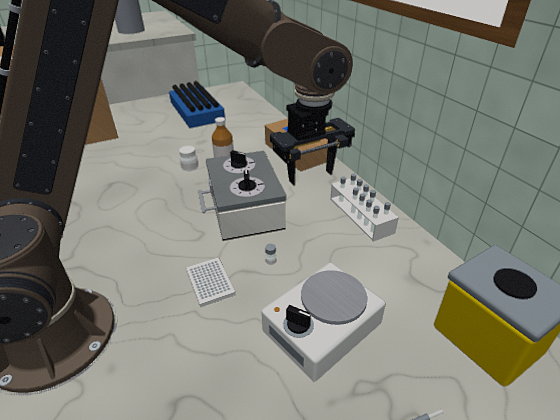

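The scene view shows the box on the robot's left, with the left dial at about (405,192) and the right at (355,197). The side view has them at (238,158) and (247,183). The stirrer, at (183,258) in scene, is on the right.

Run:
```python
from h import *
s=read_camera("scene");d=read_camera("side");w=read_camera("wrist")
for n,a,b in [("L",(405,192),(239,160)),("R",(355,194),(247.5,183)),("st",(166,221),(294,320))]:
    print(n,tri([(s,a),(d,b)]))
print(np.array(w["R"]),w["mtx"])
```

```text
L (array([551.06598916, 278.45337267, 136.70352062]), [array([ 0.5, -1. ]), array([0.7, 0.6])])
R (array([525.58991168, 162.67651388, 135.63307671]), [array([-0.3,  0.6]), array([-0.4, -0.4])])
st (array([ 441.73216425, -263.3498248 ,   95.75018823]), [array([ 0.3, -0.3]), array([0.4, 0.3])])
[[ 9.99998710e-01 -2.10622167e-06  1.60603709e-03]
 [-4.02174874e-04 -9.68466361e-01  2.49144028e-01]
 [ 1.55486815e-03 -2.49144353e-01 -9.68465112e-01]] [[293.73086712   0.         282.40276108]
 [  0.         293.73086712 210.80086439]
 [  0.           0.           1.        ]]
```

View pics/wrist0.png

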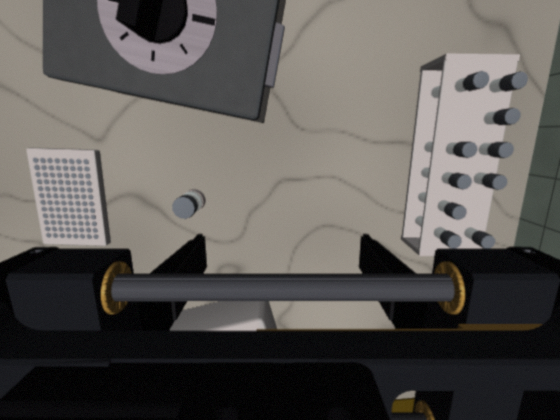

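The wrist view shows the right dial at about (155,5), with the camera's image-right along world x and image-up along world y. I'll move to view both dials.

Request:
jog_arm:
  targets:
    - {"turn":[0,0,0],"slide":[-20,35,30],"claw":100}
    - {"turn":[0,0,0],"slide":[-25,50,20],"claw":100}
    - {"turn":[0,0,0],"slide":[-22,45,0],"claw":100}
    - {"turn":[0,0,0],"slide":[-20,10,0],"claw":100}
    - {"turn":[0,0,0],"slide":[0,0,0],"claw":100}

```text
t: 1.52
eef_pos: [537.2, 140.9, 233.6]
tcp_rot: [3.141, -0.0, 1.573]
ft_force: [-0.3, -0.0, -0.1]
opening: 1.0
grip_force: 0.0
```

Run:
```python
from h import *
import pickle
w=read_camera("wrist");pickle.dump(w,open("w1.pkl","wb"))
for q in ["lockbox_top","dial_left","dial_right"]: print(q,[(np.round(d["xy"]),round(d["conf"],2)) for d in look_for(q,"wrist")[:3]])
cv2.imwrite("pics/w1.png",cv2.resize(w["frame"][:300],(800,429),interpolation=cv2.INTER_CUBIC))
```

```text
lockbox_top [(array([283., 110.]), 0.71)]
dial_left [(array([295.,  53.]), 0.79)]
dial_right [(array([271., 178.]), 0.73)]
```

View pics/w1.png

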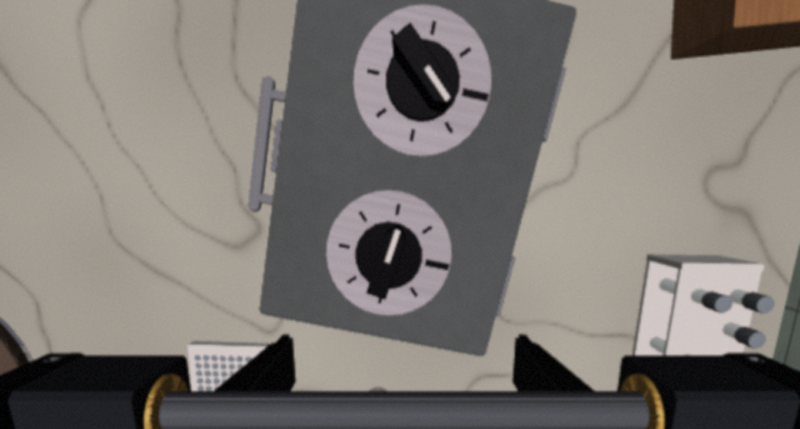

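Request:
jog_arm:
  targets:
    - {"turn":[0,0,0],"slide":[40,20,10],"claw":100}
    - {"turn":[0,0,0],"slide":[40,20,10],"claw":100}
    - {"turn":[0,0,0],"slide":[0,0,0],"claw":100}

```text
t: 2.1
eef_pos: [620.4, 180.1, 252.4]
tcp_rot: [3.141, -0.0, 1.57]
ft_force: [-0.9, -0.7, -0.1]
opening: 1.002
grip_force: 0.0
```

Run:
```python
from h import *
import pickle
w=read_camera("wrist");pickle.dump(w,open("w2.pkl","wb"))
for q in ["lockbox_top","dial_left","dial_right"]: print(q,[(np.round(d["xy"]),round(d["conf"],2)) for d in look_for(q,"wrist")[:3]])
cv2.imwrite("pics/w2.png",cv2.resize(w["frame"][:300],(800,429),interpolation=cv2.INTER_CUBIC))
```

```text
lockbox_top [(array([211., 139.]), 0.94)]
dial_left [(array([214.,  98.]), 0.85)]
dial_right [(array([197., 210.]), 0.61)]
```

View pics/w2.png

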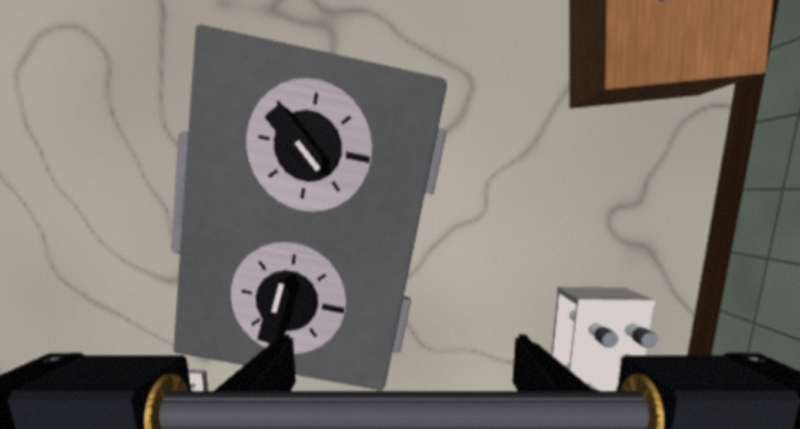

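Both views show each dial. In w1 the left dial is centred at (422,80) with its pointer to the lower right, and the right dial is at (389,253) with its pointer up. In w2 they are at (309,145) and (288,297).

Run:
```python
from h import *
import pickle
w1,w2=[pickle.load(open(f"w{i}.pkl","rb")) for i in (1,2)]
# refine disc contours by segmentation
def disc(w):
    f=w["frame"].astype(int);hsv=cv2.cvtColor(w["frame"],cv2.COLOR_BGR2HSV)
    return f
S=.7
P={"Lc":((422,80),(309,145)),"Rc":((389,253),(288,297)),"Lm":((475,95),(357,157)),"Rm":((437,265),(333,309)),
"Ltip":((448,101),(322,171)),"Lin":((428,68),(297,143)),"Rtip":((398,231),(281,285)),"Rin":((388,262),(276,312))}
X={}
for k,(a,b) in P.items():
    a=np.array(a)*S;b=np.array(b)*S
    x,r=tri([(w1,a),(w2,b)]);X[k]=x
    print(k,np.round(x,1),r[0],r[1],"lid:",np.round(plane(w1,a,120)[:2]),np.round(plane(w2,b,120)[:2]),"top:",np.round(plane(w1,a,161)[:2]),np.round(plane(w2,b,161)[:2]))
for i,w in ((0,w1),(1,w2)):
    g=lambda k,z:plane(w,np.array(P[k][i])*S,z)[:2]
    ang=lambda v:np.arctan2(v[1],v[0])
    L,R=g("Lc",120),g("Rc",120)
    print("dist",np.linalg.norm(L-R),"yaw",ang(L-R)-np.pi/2,"marks",ang(g("Lm",120)-L),ang(g("Rm",120)-R))
    for s,c in (("L",L),("R",R)):
        print(s,"line",ang(g(s+"tip",161)-g(s+"in",161)),"tip-centre",ang(g(s+"tip",161)-c),np.linalg.norm(g(s+"tip",161)-c))
```

```text
Lc [550.  286.3 121.3] [0.1 0.3] [-0.2 -0.3] lid: [550. 287.] [550. 286.] top: [548. 277.] [558. 282.]
Rc [526.4 168.6 120.9] [-0.1 -0.3] [0.1 0.3] lid: [527. 168.] [526. 169.] top: [528. 174.] [538. 179.]
Lm [586.1 277.2 122.8] [-0.1 -0.2] [0.1 0.2] lid: [587. 278.] [586. 278.] top: [580. 269.] [590. 274.]
Rm [562.8 159.2 122.2] [0.1 0.2] [-0.1 -0.1] lid: [563. 159.] [563. 158.] top: [560. 166.] [570. 170.]
Ltip [564.9 266.3 155. ] [0.3 0.7] [-0.3 -0.6] lid: [568. 274.] [559. 267.] top: [564. 266.] [566. 265.]
Lin [551.5 282.7 164.4] [-0. -0.] [0. 0.] lid: [554. 294.] [541. 288.] top: [552. 284.] [551. 283.]
Rtip [533.9 188.2 163.4] [0.  0.1] [-0.  -0.1] lid: [533. 185.] [521. 179.] top: [534. 188.] [533. 188.]
Rin [527.2 167.1 158.5] [0.1 0.3] [-0.1 -0.3] lid: [526. 161.] [515. 156.] top: [527. 168.] [528. 168.]
dist 121.06674700206105 yaw -0.194248955993354 marks -0.24902264107529964 -0.24464199700246075
L line -0.9689076035289224 tip-centre -0.9852845465399855 25.490786184697765
R line 1.2547487758941576 tip-centre 1.2227856279173692 21.24631077802347
dist 119.91121458609105 yaw -0.20007326088046629 marks -0.23534311712612155 -0.2739210322994083
L line -0.8469808327756236 tip-centre -0.9015077562998606 26.411580012339794
R line 1.3217252273539166 tip-centre 1.2098681954309922 20.237259388319053
```

Request:
jog_arm:
  targets:
    - {"turn":[0,0,9.25],"slide":[-17.6,26.6,0],"claw":100}
    - {"turn":[0,0,9.25],"slide":[-17.6,26.6,0],"claw":100}
    - {"turn":[0,0,9.25],"slide":[-17.6,26.6,0],"claw":70}
    - {"turn":[0,0,9.25],"slide":[-17.6,26.6,0],"claw":70}
    - {"turn":[0,0,0],"slide":[0,0,-40],"claw":70}

```text
t: 2.92
eef_pos: [547.3, 287.9, 215.6]
tcp_rot: [3.136, 0.001, 2.221]
ft_force: [0.7, 0.1, -0.7]
opening: 0.745
grip_force: 0.0
```

Run:
```python
from h import *
import pickle
from scipy.optimize import least_squares
for i in (1,2):
    w=pickle.load(open(f"w{i}.pkl","rb"))
    hsv=cv2.cvtColor(w["frame"],cv2.COLOR_BGR2HSV)
    g=cv2.GaussianBlur(cv2.cvtColor(w["frame"],cv2.COLOR_BGR2GRAY).astype(np.float32),(0,0),.7)
    # sample along lid edges: subpixel gradient max across nominal edge
    c=np.array([538.3,227.5]);
    yaw=-.2
    ex=np.array([np.cos(yaw),np.sin(yaw)]);ey=np.array([-ex[1],ex[0]])
    for name,n,t,h,H in (("back",ex,ey,90,100),("front",-ex,ey,90,100),("left",ey,ex,125,70),("right",-ey,ex,125,70)):
        pts=[]
        for s in np.linspace(-H,H,41):
            ds=np.arange(-8,8.1,.5);pp=np.array([proj(w,[*(c+n*(h+d)+t*s),120]) for d in ds]).astype(np.float32)
            if pp.min()<2 or pp[:,0].max()>557 or pp[:,1].max()>245: continue
            v=cv2.remap(g,pp[None,:,0],pp[None,:,1],cv2.INTER_LINEAR)[0]
            gr=np.abs(np.gradient(v));k=gr.argmax()
            if gr[k]>3: pts.append((s,ds[k]))
        pts=np.array(pts)
        if len(pts)<6: continue
        r=least_squares(lambda p:p[0]+p[1]*pts[:,0]-pts[:,1],[0,0],loss="soft_l1",f_scale=.5).x
        sg=1 if name in("front","left") else -1   # d along n grows with s
        rot=np.arctan2(*( (t+n*r[1])[::-1]))-np.arctan2(t[1],t[0])
        print(i,name,len(pts),"off",round(r[0],2),"yaw",round(yaw+rot,4),"res",round(np.median(abs(r[0]+r[1]*pts[:,0]-pts[:,1])),2))
```

```text
1 back 41 off 1.73 yaw -0.2003 res 1.25
1 front 38 off 1.4 yaw -0.1974 res 0.26
1 right 30 off 2.01 yaw -0.2003 res 0.01
2 back 38 off 2.01 yaw -0.1987 res 0.09
2 front 41 off 0.61 yaw -0.1985 res 0.47
2 left 41 off -0.44 yaw -0.199 res 0.06
```

Request:
jog_arm:
  targets:
    - {"turn":[0,0,0],"slide":[0,-0.5,-35],"claw":60}
    - {"turn":[0,0,0],"slide":[0,0,-30],"claw":60}
    - {"turn":[0,0,0],"slide":[0,0,-12],"claw":60}
    - {"turn":[0,0,0],"slide":[0,0,0],"claw":60}

```text
t: 3.42
eef_pos: [547.5, 285.6, 136.2]
tcp_rot: [-3.141, -0.0, 2.216]
ft_force: [-0.2, 0.2, 1.3]
opening: 0.597
grip_force: 0.0
```

Request:
jog_arm:
  targets:
    - {"turn":[0,0,0],"slide":[2.8,0,-1],"claw":60}
    - {"turn":[0,0,0],"slide":[0,0,0],"claw":10}
    - {"turn":[0,0,0],"slide":[0,0,0],"claw":5}
    - {"turn":[0,0,0],"slide":[0,0,0],"claw":5}
    - {"turn":[0,0,0],"slide":[0,0,0],"claw":5}

```text
t: 4.05
eef_pos: [550.4, 285.9, 135.3]
tcp_rot: [3.141, 0.0, 2.217]
ft_force: [0.4, -0.0, 0.3]
opening: 0.234
grip_force: 0.0
```

Request:
jog_arm:
  targets:
    - {"turn":[0,0,0],"slide":[0,0,0],"claw":5}
    - {"turn":[0,0,0],"slide":[0,0,0],"claw":5}
    - {"turn":[0,0,0],"slide":[0,0,0],"claw":5}

```text
t: 4.42
eef_pos: [550.4, 285.9, 135.1]
tcp_rot: [-3.142, -0.0, 2.217]
ft_force: [-0.2, 0.4, 0.3]
opening: 0.052
grip_force: 0.0
```

Opening is 5 mm with no grip force, so there is no bar between the pads. I'll look.

Run:
```python
from h import *
w=read_camera("wrist");s=read_camera("side");c=read_camera("scene")
p=proj(s,[550,286,140]).astype(int);q=proj(c,[550,286,140]).astype(int)
f=lambda c,p:cv2.resize(c["frame"][max(0,p[1]-45):max(0,p[1]-45)+90,p[0]-60:p[0]+60],(400,300),interpolation=cv2.INTER_CUBIC)
a=np.hstack([f(s,p),f(c,q)]);b=cv2.resize(w["frame"][80:290],(800,300))
cv2.imwrite("pics/g1.png",np.vstack([a,b]));print(state()["opening"],state()["grip_force"])
```

```text
0.04729023213390042 0.0
```

View pics/g1.png

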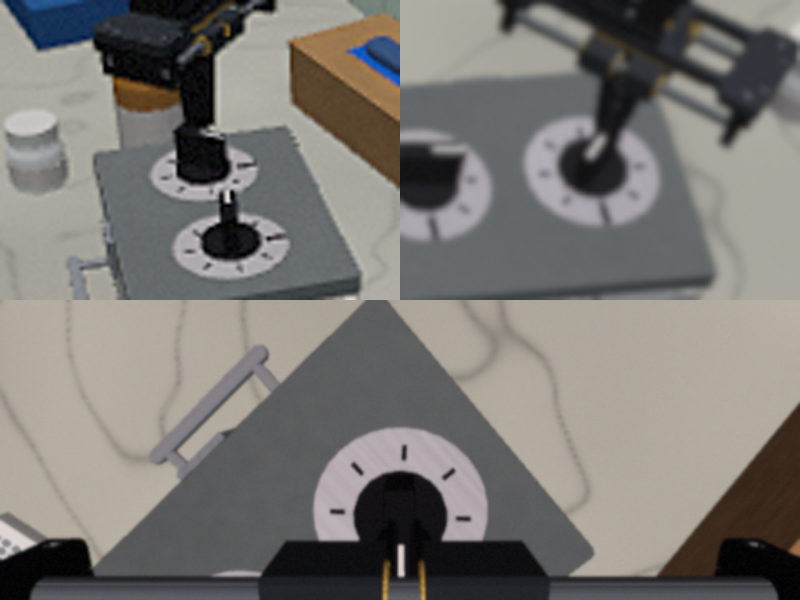

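The crops show the fingers straddling the left bar, with the white line centred between them at (400,560). The claw command of 5% just hasn't squeezed it, so I'll close fully.

Request:
jog_arm:
  targets:
    - {"turn":[0,0,0],"slide":[0,0,0],"claw":0}
    - {"turn":[0,0,0],"slide":[0,0,0],"claw":0}

```text
t: 4.82
eef_pos: [550.4, 285.9, 135.2]
tcp_rot: [3.142, -0.0, 2.217]
ft_force: [-0.2, -1.0, 0.5]
opening: 0.006
grip_force: 0.0
```

Run:
```python
from h import *
w=read_camera("wrist");s=read_camera("side")
st=state()
for nm,X in (("TCP",st["eef_pos"]),("bar top",[550.4,285.7,161]),("grasp",st["eef_pos"]+[0,0,19]),("skirt",[550.4,285.7,129])): print(nm,np.round(proj(s,X)),np.round(proj(w,X)))
p=proj(s,[550,286,150]).astype(int);q=(280,270)
a=cv2.resize(s["frame"][p[1]-60:p[1]+30,p[0]-30:p[0]+30],(400,600),interpolation=cv2.INTER_CUBIC)
b=cv2.resize(w["frame"][180:330,230:330],(400,600),interpolation=cv2.INTER_CUBIC)
print("a org",p-[30,60],"scale 6.67; b org (230,180) scale 4")
cv2.imwrite("pics/g2.png",np.hstack([a,b]));print(st["opening"],st["grip_force"],st["joints"])
```

```text
TCP [239. 160.] [281. 236.]
bar top [238. 152.] [281. 249.]
grasp [238. 154.] [281. 245.]
skirt [239. 162.] [281. 233.]
a org [208  95] scale 6.67; b org (230,180) scale 4
0.0036836806219612108 0.0 [ 3.72620299e-01  5.33339206e-01  1.62429826e+00  6.76568051e-05
  9.83845435e-01 -2.73137164e-01]
```

View pics/g2.png

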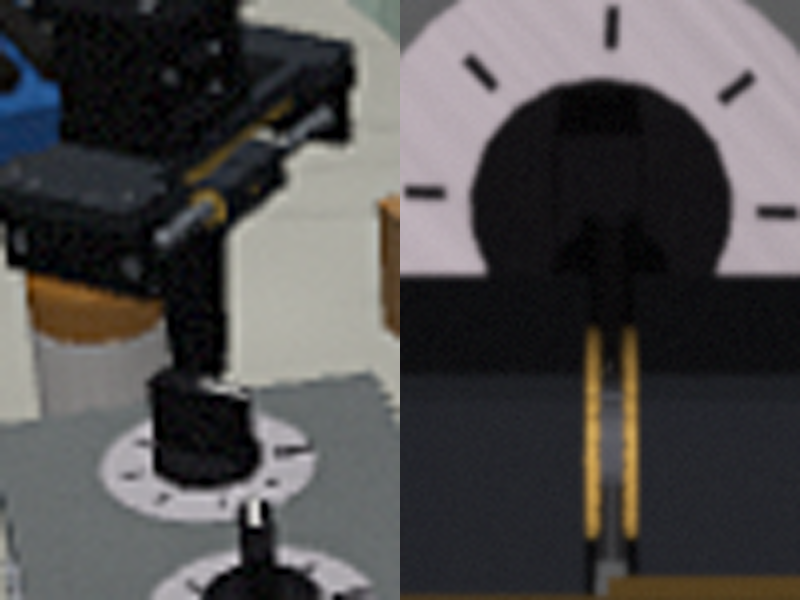

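The side crop shows the shut fingertips ending at the bar's top, about (190,375), while the bar shows whole below them. I'll check the real fingertip height against the starting side picture.

Run:
```python
from h import *
import pickle
s=read_camera("side");c=read_camera("scene")
for z in (183,200,210,220):
  print(z,[np.round(proj(s,[625+d,0,z])) for d in (-55,-47,47,55)], [np.round(proj(c,[625+d,0,z])) for d in (-47,47)])
w1=pickle.load(open("w1.pkl","rb"))
for z in (234,250,260,270): print(z,[np.round(proj(w1,[537.2+d,140.9+e,z])) for d in (-47.5,47.5) for e in (10,)])
a=cv2.imread("pics/side0.png")[110:200,260:370];b=cv2.imread("pics/wrist0.png")[215:305,170:390]
cv2.imwrite("pics/g3.png",np.vstack([cv2.resize(a,(440,360)),cv2.resize(b,(440,180))]))
```

```text
183 [array([290., 195.]), array([293., 194.]), array([327., 184.]), array([329., 183.])] [array([295., 219.]), array([310., 256.])]
200 [array([290., 189.]), array([293., 188.]), array([327., 178.]), array([330., 177.])] [array([295., 214.]), array([311., 251.])]
210 [array([290., 185.]), array([293., 185.]), array([327., 175.]), array([330., 174.])] [array([296., 211.]), array([311., 249.])]
220 [array([290., 182.]), array([293., 181.]), array([328., 171.]), array([330., 170.])] [array([296., 208.]), array([311., 246.])]
234 [array([216., 223.]), array([349., 223.])]
250 [array([211., 230.]), array([354., 230.])]
260 [array([207., 235.]), array([358., 235.])]
270 [array([203., 240.]), array([362., 241.])]
```

View pics/g3.png

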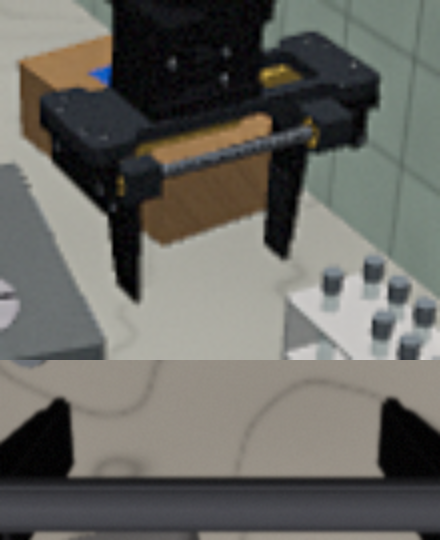

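The fingertips project to (294,185) and (331,174) in side, which means they stand about 27 mm above the reported TCP. So the tips are now just above the bar; I'll open, then descend about 27 mm watching the force.

Request:
jog_arm:
  targets:
    - {"turn":[0,0,0],"slide":[0,0,4],"claw":50}
    - {"turn":[0,0,0],"slide":[0,0,0],"claw":50}
    - {"turn":[0,0,0],"slide":[0,0,0],"claw":50}
    - {"turn":[0,0,0],"slide":[0,0,0],"claw":50}

```text
t: 5.52
eef_pos: [550.4, 285.9, 139.1]
tcp_rot: [-3.142, -0.0, 2.217]
ft_force: [-0.5, 0.1, -0.1]
opening: 0.371
grip_force: 0.0
```

Request:
jog_arm:
  targets:
    - {"turn":[0,0,0],"slide":[0,0,-10],"claw":50}
    - {"turn":[0,0,0],"slide":[0,0,-10],"claw":50}
    - {"turn":[0,0,0],"slide":[0,0,-5],"claw":50}
    - {"turn":[0,0,0],"slide":[0,0,0],"claw":50}

```text
t: 6.02
eef_pos: [550.2, 285.8, 113.5]
tcp_rot: [-3.141, -0.0, 2.217]
ft_force: [0.6, 0.4, -0.1]
opening: 0.502
grip_force: 0.0
```

Request:
jog_arm:
  targets:
    - {"turn":[0,0,0],"slide":[0,0,-4],"claw":40}
    - {"turn":[0,0,0],"slide":[0,0,0],"claw":0}
    - {"turn":[0,0,0],"slide":[0,0,0],"claw":0}
    - {"turn":[0,0,0],"slide":[0,0,0],"claw":0}
    - {"turn":[0,0,0],"slide":[0,0,0],"claw":0}

```text
t: 6.65
eef_pos: [548.9, 284.9, 110.3]
tcp_rot: [-3.138, -0.0, 2.217]
ft_force: [-7.4, -6.3, 6.0]
opening: 0.144
grip_force: 30.0
```

Request:
jog_arm:
  targets:
    - {"turn":[0,0,0],"slide":[0,0,0],"claw":0}
    - {"turn":[0,0,0],"slide":[0,0,0],"claw":0}

```text
t: 6.9
eef_pos: [548.9, 284.9, 110.3]
tcp_rot: [-3.138, -0.0, 2.217]
ft_force: [-6.8, -6.5, 5.4]
opening: 0.146
grip_force: 30.0
```

Gripped: the opening is 14 mm and the force 30 N. Now I'll re-centre and turn clockwise 48.4°.

Request:
jog_arm:
  targets:
    - {"turn":[0,0,-8],"slide":[-1.4,-1.0,0],"claw":0}
    - {"turn":[0,0,-8],"slide":[0,0,0],"claw":0}
    - {"turn":[0,0,-8],"slide":[0,0,0],"claw":0}

```text
t: 7.28
eef_pos: [549.3, 285.0, 110.4]
tcp_rot: [3.141, -0.0, 1.793]
ft_force: [0.8, -0.4, -0.3]
opening: 0.144
grip_force: 30.0
```

Request:
jog_arm:
  targets:
    - {"turn":[0,0,-8],"slide":[0,0,0],"claw":0}
    - {"turn":[0,0,-8],"slide":[0,0,0],"claw":0}
    - {"turn":[0,0,-8.4],"slide":[0,0,0],"claw":0}
    - {"turn":[0,0,0],"slide":[0,0,0],"claw":0}
    - {"turn":[0,0,0],"slide":[0,0,0],"claw":0}

```text
t: 7.9
eef_pos: [549.7, 285.0, 110.4]
tcp_rot: [3.14, -0.001, 1.375]
ft_force: [4.6, 0.7, -1.2]
opening: 0.145
grip_force: 30.0
```

Request:
jog_arm:
  targets:
    - {"turn":[0,0,-0.2],"slide":[0.8,0,0],"claw":0}
    - {"turn":[0,0,0],"slide":[0,0,0],"claw":50}
    - {"turn":[0,0,0],"slide":[0,0,0],"claw":60}
    - {"turn":[0,0,0],"slide":[0,0,0],"claw":60}
    - {"turn":[0,0,0],"slide":[0,0,0],"claw":60}

```text
t: 8.52
eef_pos: [549.7, 284.9, 110.1]
tcp_rot: [-3.141, 0.0, 1.368]
ft_force: [0.6, 0.3, -0.3]
opening: 0.51
grip_force: 0.0
```

Request:
jog_arm:
  targets:
    - {"turn":[0,0,0],"slide":[0,0,30],"claw":60}
    - {"turn":[0,0,0],"slide":[0,0,40],"claw":60}
    - {"turn":[0,0,0],"slide":[0,-30,45],"claw":80}
    - {"turn":[0,0,0],"slide":[0,-30,0],"claw":80}
    - {"turn":[0,0,0],"slide":[0,-30,0],"claw":80}

```text
t: 9.15
eef_pos: [549.7, 194.1, 225.7]
tcp_rot: [3.141, -0.0, 1.369]
ft_force: [0.7, 0.3, 0.4]
opening: 0.793
grip_force: 0.0
```

Request:
jog_arm:
  targets:
    - {"turn":[0,0,0],"slide":[-12,-28,0],"claw":80}
    - {"turn":[0,0,0],"slide":[-12,0,0],"claw":80}
    - {"turn":[0,0,0],"slide":[0,0,0],"claw":80}
    - {"turn":[0,0,0],"slide":[0,0,0],"claw":80}

```text
t: 9.65
eef_pos: [526.1, 167.7, 225.3]
tcp_rot: [3.141, -0.0, 1.369]
ft_force: [-0.0, -1.0, -0.5]
opening: 0.797
grip_force: 0.0
```

Run:
```python
from h import *
import pickle
w=read_camera("wrist");pickle.dump(w,open("w3.pkl","wb"))
p=[proj(w,[549.6,285,161]),proj(w,[525.8,167.4,161])];print(p)
cv2.imwrite("pics/w3.png",cv2.resize(w["frame"][:260,180:380],(462,600),interpolation=cv2.INTER_CUBIC))
```

```text
[array([281.94520111,  75.19588946]), array([282.23424137, 213.72986513])]
```

View pics/w3.png

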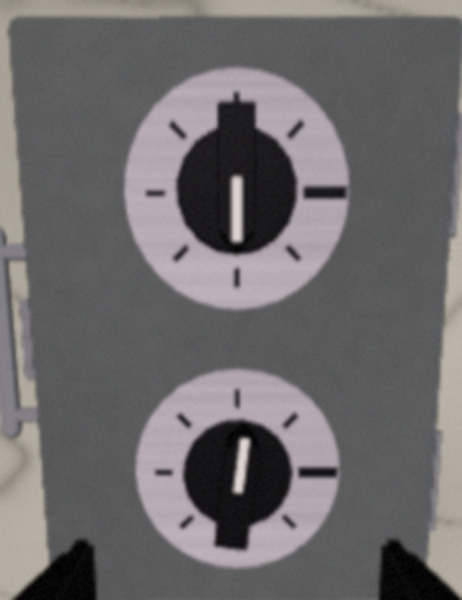

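The left dial at (237,190) now points exactly a quarter turn clockwise from its long mark. The right dial's pointer at (245,438) is about 83° counter-clockwise from its long mark, so it needs +52° with the grip first aligned by −7.4°.

Request:
jog_arm:
  targets:
    - {"turn":[0,0,-7.4],"slide":[0,0,-25],"claw":60}
    - {"turn":[0,0,0],"slide":[0,0,-30],"claw":50}
    - {"turn":[0,0,0],"slide":[0,0,-20],"claw":50}
    - {"turn":[0,0,0],"slide":[0,0,0],"claw":50}
    - {"turn":[0,0,0],"slide":[0,0,0],"claw":50}

```text
t: 10.32
eef_pos: [526.3, 167.3, 150.8]
tcp_rot: [3.141, -0.0, 1.24]
ft_force: [0.1, -0.1, -0.4]
opening: 0.501
grip_force: 0.0
```

Request:
jog_arm:
  targets:
    - {"turn":[0,0,0],"slide":[0,0,-15],"claw":50}
    - {"turn":[0,0,0],"slide":[0,0,-15],"claw":50}
    - {"turn":[0,0,0],"slide":[0,0,-10],"claw":50}
    - {"turn":[0,0,0],"slide":[0,0,0],"claw":50}

```text
t: 10.82
eef_pos: [525.4, 166.8, 109.2]
tcp_rot: [-3.14, 0.001, 1.239]
ft_force: [-0.0, 0.6, 0.6]
opening: 0.5
grip_force: 0.0
```

Request:
jog_arm:
  targets:
    - {"turn":[0,0,0],"slide":[0,0,0],"claw":0}
    - {"turn":[0,0,0],"slide":[0,0,0],"claw":0}
    - {"turn":[0,0,0],"slide":[0,0,0],"claw":0}
    - {"turn":[0,0,0],"slide":[0,0,0],"claw":0}
    - {"turn":[0,0,0],"slide":[0,0,0],"claw":0}

```text
t: 11.45
eef_pos: [526.0, 166.9, 110.3]
tcp_rot: [3.141, -0.0, 1.239]
ft_force: [0.8, -0.4, 2.1]
opening: 0.144
grip_force: 30.0
```

Request:
jog_arm:
  targets:
    - {"turn":[0,0,0],"slide":[0,0,0],"claw":0}
    - {"turn":[0,0,0],"slide":[0,0,0],"claw":0}

```text
t: 11.7
eef_pos: [526.0, 166.9, 110.3]
tcp_rot: [3.141, -0.0, 1.239]
ft_force: [0.3, -0.3, 3.2]
opening: 0.146
grip_force: 30.0
```

Gripped cleanly. I need a tool yaw of 2.157, which is +52.6°.

Request:
jog_arm:
  targets:
    - {"turn":[0,0,9],"slide":[0,0,0],"claw":0}
    - {"turn":[0,0,9],"slide":[0,0,0],"claw":0}
    - {"turn":[0,0,9],"slide":[0,0,0],"claw":0}

```text
t: 12.08
eef_pos: [525.8, 166.9, 110.3]
tcp_rot: [3.142, -0.0, 1.715]
ft_force: [-0.8, -0.0, 4.2]
opening: 0.147
grip_force: 30.0
```

Request:
jog_arm:
  targets:
    - {"turn":[0,0,9],"slide":[0,0,0],"claw":0}
    - {"turn":[0,0,9],"slide":[0,0,0],"claw":0}
    - {"turn":[0,0,7.6],"slide":[0,0,0],"claw":0}
    - {"turn":[0,0,0],"slide":[0,0,0],"claw":0}
    - {"turn":[0,0,0],"slide":[0,0,0],"claw":0}

```text
t: 12.7
eef_pos: [525.5, 166.9, 110.3]
tcp_rot: [-3.141, -0.0, 2.154]
ft_force: [-1.5, -1.4, 5.4]
opening: 0.146
grip_force: 30.0
```

Request:
jog_arm:
  targets:
    - {"turn":[0,0,0],"slide":[0,0,0],"claw":50}
    - {"turn":[0,0,0],"slide":[0,0,0],"claw":50}
    - {"turn":[0,0,0],"slide":[0,0,0],"claw":50}
    - {"turn":[0,0,0],"slide":[0,0,0],"claw":50}

```text
t: 13.2
eef_pos: [525.8, 166.9, 110.1]
tcp_rot: [-3.142, -0.0, 2.157]
ft_force: [0.6, -0.1, -0.0]
opening: 0.481
grip_force: 0.0
```

Request:
jog_arm:
  targets:
    - {"turn":[0,0,0],"slide":[0,0,30],"claw":50}
    - {"turn":[0,0,0],"slide":[0,0,40],"claw":50}
    - {"turn":[0,0,-9],"slide":[0,0,50],"claw":50}
    - {"turn":[0,0,-9],"slide":[0,0,0],"claw":50}
    - {"turn":[0,0,-9],"slide":[0,0,0],"claw":50}

```text
t: 13.82
eef_pos: [525.9, 167.0, 230.8]
tcp_rot: [3.14, -0.0, 1.681]
ft_force: [0.2, -0.8, -0.6]
opening: 0.503
grip_force: 0.0
```

Request:
jog_arm:
  targets:
    - {"turn":[0,0,-9],"slide":[0,0,0],"claw":50}
    - {"turn":[0,0,-9],"slide":[0,0,0],"claw":50}
    - {"turn":[0,0,0],"slide":[0,0,0],"claw":50}
    - {"turn":[0,0,0],"slide":[0,0,0],"claw":50}

```text
t: 14.32
eef_pos: [525.8, 166.9, 230.1]
tcp_rot: [3.142, 0.0, 1.375]
ft_force: [-0.4, 0.2, -0.0]
opening: 0.499
grip_force: 0.0
```

Run:
```python
from h import *
w=read_camera("wrist")
cv2.imwrite("pics/w4.png",cv2.resize(w["frame"][:260,180:380],(462,600),interpolation=cv2.INTER_CUBIC))
```

```text
(no output)
```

View pics/w4.png

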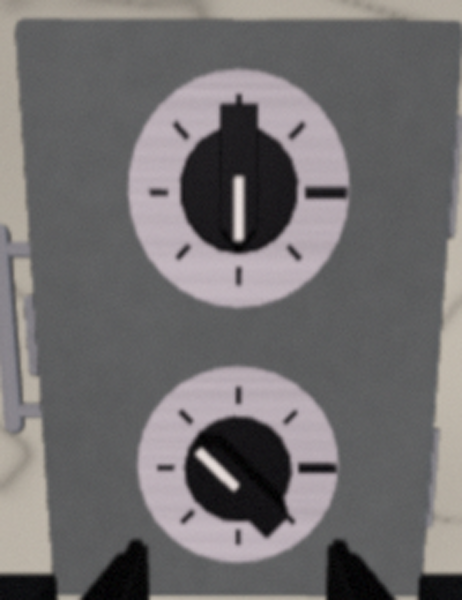

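The left pointer at (238,240) stands at the second mark. The right pointer at (198,452) points at the fifth mark, upper left, with the square end on the opposite mark. Handing in.

```bash
python3 -c "
from cell import *
print(job_done())"
```

```text
the job is handed in; nothing more can be done
None
```

I set the left dial to its second short mark first, then the right dial to its fifth; the last picture shows both pointers on their marks, the stirrer knob was never touched, and the job is handed in at about 14 s.

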